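# Rock the ball-feed gate over and run the next set of bearing balls

## Task

The seesaw gate under the ball feed is tipped towards one chute. Push its knob over so the gate rocks across its pivot to the other chute, then press the red release knob down until all four bearing balls have run through into the tray on that other side, and let it spring back up. Never touch or lift the balls themselves, and leave the trays and everything else on the bench where they are.

Things in the scene. Friction and masses are not known exactly. Their poses are not given: they have to be found in the camera images.
- stand: Ball diverter stand, fixed, 340 mm wide. Origin: on the bench below the gate's pivot; x up the feed channel, away from the robot; y to the left chute; z up. Channel 25 mm wide, open on top, from x = 27 to 205, falls 12 deg towards the gate, walls up to 180 mm high. Pivot along x, 100 mm up. Chutes end over the trays at y = +168 and -168 mm, 41 mm up.
- gate (a joint): Tilt of the seesaw gate (156 mm aluminium trough pivoted under its middle), rad. Rests at +0.28: low end and knob lean to the stand's +y, balls go to the +y tray; or at -0.28: to the -y side. A weight on its lever tumbles it over centre: pushed past the middle it falls to the other stop by itself and stays. Takes about 1 N sideways at the knob.
- gate_knob (a point): Centre of the black ball knob, 32 mm across, on the gate's upright lever (14 mm wide bar with a round steel weight, 44 mm across, half way up). At x = -47 mm in the stand's frame, 100 mm above the pivot, so 196 mm above the bench at rest; swings along the stand's y between +28 and -28 mm. Space is free on both sides of it.
- release (a joint): Travel of the red release plunger, m: 0 = up, 0.022 = fully down. Pressed past 0.018 its stop pin is under the channel floor and the balls roll off one after another (about 2 s for all four to reach the tray); let go, it springs up. About 3 N to start, 8 N fully down.
- release_top (a point): Middle of the top face of the red mushroom release knob, 34 mm across, 205 mm above the bench when up, at x = 95, y = 50 mm in the stand's frame. It is pressed straight down.
- ball1: Steel bearing ball, 22 mm diameter, 44 g, number 1 in the queue from the stop pin; origin at its centre. Starts in the feed channel.
- ball2: Steel bearing ball, 22 mm diameter, 44 g, number 2 in the queue from the stop pin; origin at its centre. Starts in the feed channel.
- ball3: Steel bearing ball, 22 mm diameter, 44 g, number 3 in the queue from the stop pin; origin at its centre. Starts in the feed channel.
- ball4: Steel bearing ball, 22 mm diameter, 44 g, number 4 in the queue from the stop pin; origin at its centre. Starts in the feed channel.
- tray_blue: Open blue sheet-steel tray, 124 (x) by 110 (y) by 36 mm high, 3 mm walls, 0.6 kg, loose under one of the two chutes. Origin: centre of its underside.
- tray_yellow: Open yellow sheet-steel tray, 124 (x) by 110 (y) by 36 mm high, 3 mm walls, 0.6 kg, loose under one of the two chutes. Origin: centre of its underside.
- conrod: Bystander: steel connecting rod lying flat, 145 mm long, 16 mm high.
- crankpin: Bystander: steel crankpin standing upright, 28 mm diameter, 58 mm high.
- oil: Bystander: amber oil bottle standing, 52 mm diameter, 125 mm high.
- tin: Bystander: grease tin standing, 68 mm diameter, 55 mm high.
- micrometer: Bystander: outside micrometer lying flat, about 130 mm long.
- hammer: Bystander: copper hammer with yellow handle, lying.
- bearing_race: Bystander: steel bearing ring lying flat, 62 mm diameter, 17 mm high.

How it is judged:
By the outcome, as a careful person would: the job done as asked, in the order asked, and still so for the second after the job is handed in, with the robot touching nothing.
It also fails if it takes over 40 s, if anything falls off the work surface, if the arm or the gripper's body presses on something with over 40 N, if the wrist force passes 120 N, or if a joint passes its speed limit or range.

## Robot

A 6-joint arm with a two-finger parallel gripper is mounted at the origin on the work surface. World frame = base frame: x ahead of the robot, y to its left, z up, the work surface at z = 0. Lengths are in m, angles in rad, forces in N, time in s.
With the tool pointing down it reaches from about 0.325 to 0.9 m from the base axis. Payload 6.1 kg.
Tool frame: the origin (TCP) lies on the centre line of the jaws, within the pads' length; the fingertips stand 11 mm ahead of it and the grasp point (between the pads) lies 8 mm behind it; z points along the fingers, y is the direction in which the jaws open and shut (so a half turn about z gives the same grasp; the last joint's range is limited). The gripper opens to 85 mm and grips with 20 to 120 N. Pads are 22 mm wide; open, the fingers measure 114 mm over their backs; the gripper's body (76 mm by 85 mm) begins 54 mm behind the grasp point. The pads swing forward as they close: fully open they stand 13 mm farther back than shut.
Start: joints at [-1.371, 0.22, 1.526, -0, 1.395, -0.126], TCP at [0.2, -0.592, 0.242] pointing down, gripper open.
Joint ranges: [-2.98, 2.98], [-0.91, 2.08], [0.09, 2.57], [-1.24, 4.39], [0.2, 2.65], [-2.68, 2.68]. Speed limits (rad/s): [2.57, 2.57, 3.01, 3.14, 3.14, 3.14].

## Interface

Orientations are given as a unit quaternion [x, y, z, w].
In Python, from cell import ctrl gives the robot as it stands.
- The arm moves only by the shell command python3 -m creep 'ROWS' [FORCE]. ROWS is JSON, a list of rows, each an object of numbers: "jaw": the closure, from -1 (fully open) to 1 (shut), so that 0 is half open; "tx", "ty", "tz": the shift along the tool's x, y, z in m; "roll": the turn about the tool's z in rad. In form: [{"jaw": .., "tx": .., "ty": .., "tz": .., "roll": ..}, ...]. A call has 1 to 20 rows; each row shifts and turns the commanded pose from where the row before left it, along the tool's axes as they then stand; what a row does not reach is not made up. A row lasts 1/8 s, in which the tool goes at most 62.5 mm and 10.7 degrees, less where a joint would pass 70% of its speed; a pose out of reach is approached as far as the arm can. A call with a gripper value outside its range is refused whole. The fingers move at their own pace and stop on an object; FORCE is the grip in N (left out, the last holds). Time passes only in rows, so rows that do not move let the fingers close. It gives the time, the measured TCP pose, the force and the opening at its end, in the units of the state.
- ctrl.read_state(): the state, without advancing time (a new reading comes with each control period).
- ctrl.grab_frame(name): name is "scene" or "side" or "wrist"; returns (picture, depth): 480x640x3 uint8, blue, green, red; 480x640 float32, m along the optical axis (not along the pixel's ray), 0 where there is no reading.
- ctrl.camera_model(name): a dict with "intrinsics" (3x3 intrinsics, pixels), "extrinsics" (4x4, takes a point from camera to world coordinates). Camera axes: x right, y up, looking along -z (the intrinsics and any distortion apply to the point x, -y, -z); pixel columns grow to the right and rows downward; lengths in m; the calibration is good to about 2 mm. A picture is of the moment at which its call begins: read the wrist's pose just before it. camera_model takes no time and is no camera call; for the wrist camera it gives the pose at the moment of the call.
- ctrl.hand_in(): hands the job in, once; it reports no verdict.
The state is a dict: "t": time; "q": joint angles; "qd": joint speeds; "joint_efforts": joint torques, N m; "position": TCP position; "orientation": TCP orientation; "contact_force": force on the tool from outside, world axes, zero at the start; "moment": the same for the moment, N m; "finger_gap": finger opening in m.
Only numpy, scipy, OpenCV 4.12 (cv2) and the standard library are available. Lean on these libraries where they do the work, as an engineer would, in place of code of your own. Each camera call takes 0.05 s, during which the arm holds its last target.

## Working session

There is one attempt and no reset: what is moved stays moved. The work goes in short steps, Python scripts to look and compute and a shell command to move; the robot and the scene stay as the last step left them, time stands still between calls to the robot, and variables do not carry over. Pictures are saved under pics/ and viewed, and the job is handed in when it is done.

```bash
mkdir -p pics; ls; python3 - <<'E'
from cell import ctrl
import cv2,numpy as np
for n in("scene","side"):
    p,d=ctrl.grab_frame(n); cv2.imwrite(f"pics/{n}0.png",p); np.save(f"pics/{n}0.npy",d)
    m=ctrl.camera_model(n); print(np.round(m["intrinsics"],1).tolist(),np.round(m["extrinsics"],3).tolist(), [k for k in m])
s=ctrl.read_state(); print(s["t"],s["position"],s["orientation"],s["finger_gap"])
E
```

```text
pics
[[463.4, 0.0, 324.9], [0.0, 463.4, 241.2], [0.0, 0.0, 1.0]] [[0.385, -0.654, 0.651, 1.326], [0.923, 0.269, -0.276, -0.312], [0.005, 0.707, 0.707, 1.007], [0.0, 0.0, 0.0, 1.0]] ['intrinsics', 'extrinsics']
[[476.2, 0.0, 313.5], [0.0, 476.2, 237.3], [0.0, 0.0, 1.0]] [[-0.94, 0.201, -0.277, 0.147], [-0.342, -0.548, 0.763, 1.163], [0.001, 0.812, 0.584, 1.016], [0.0, 0.0, 0.0, 1.0]] ['intrinsics', 'extrinsics']
0.1 [ 0.19990179 -0.59158925  0.2412941 ] [ 9.86762099e-01  1.62172005e-01 -4.67085407e-05 -8.93680103e-04] 0.08539948472403644
```

View pics/scene0.png

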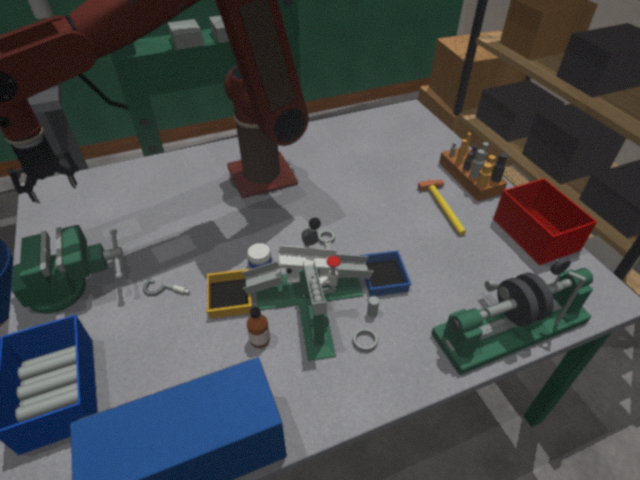

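View pics/side0.png

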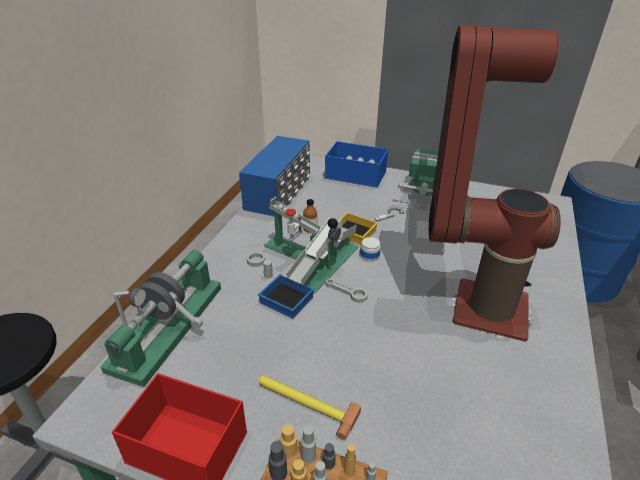

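The scene view shows the red knob at about (333,262), the black gate knob at about (315,223), the yellow tray at (230,292) and the blue tray at (388,272). I'll enlarge it and measure.

```bash
cat > h.py <<'E'
from cell import ctrl
import cv2,numpy as np
def pts(n,d):
    m=ctrl.camera_model(n);K=m["intrinsics"];E=m["extrinsics"]
    v,u=np.mgrid[:480,:640]
    P=np.stack([(u-K[0][2])/K[0][0]*d,-(v-K[1][2])/K[1][1]*d,-d],-1)
    return P@np.array(E)[:3,:3].T+np.array(E)[:3,3]
def proj(n,p):
    m=ctrl.camera_model(n);K=np.array(m["intrinsics"]);E=np.linalg.inv(np.array(m["extrinsics"]))
    q=E[:3,:3]@np.array(p)+E[:3,3]; q=np.array([q[0],-q[1],-q[2]]); q=K@q; return q[:2]/q[2]
E
python3 - <<'E'
from h import *
for n,b in(("scene",(190,200,430,380)),("side",(230,180,410,320))):
    p=cv2.imread(f"pics/{n}0.png");d=np.load(f"pics/{n}0.npy");W=pts(n,d)
    x0,y0,x1,y1=b
    c=p[y0:y1,x0:x1]; f=800/(x1-x0); c=cv2.resize(c,None,fx=min(f,600/(y1-y0)),fy=min(f,600/(y1-y0)),interpolation=cv2.INTER_CUBIC)
    c=np.clip(c.astype(float)*1.5,0,255).astype(np.uint8)
    cv2.imwrite(f"pics/{n}0z.png",c)
    hsv=cv2.cvtColor(p,cv2.COLOR_BGR2HSV)
    box=np.zeros((480,640),bool);box[y0:y1,x0:x1]=1
    red=box&((hsv[...,0]<6)|(hsv[...,0]>174))&(hsv[...,1]>180)&(hsv[...,2]>80)&(W[...,2]>.15)
    Q=W[red]; print(n,"red",red.sum(),Q.mean(0),Q.max(0)-Q.min(0), np.percentile(Q[:,2],[50,95]), np.argwhere(red).mean(0))
    dark=box&(hsv[...,2]<60)&(W[...,2]>.17)&(W[...,2]<.25)
    l,lab,st,ce=cv2.connectedComponentsWithStats(dark.astype(np.uint8))
    for i in range(1,l):
        if st[i,4]>8: print("dark",st[i],ce[i],W[lab==i].mean(0),W[lab==i].max(0))
    for nm,lo,hi in(("blue",105,125),("yel",18,30)):
        m=box&(hsv[...,0]>lo)&(hsv[...,0]<hi)&(hsv[...,1]>150)&(W[...,2]>.028)&(W[...,2]<.042)
        Q=W[m];print(nm,m.sum(),np.percentile(Q,[2,98],axis=0).round(3).tolist(), cv2.minAreaRect(Q[:,:2].astype(np.float32)))
E
```

```text
scene red 71 [ 0.66378754 -0.0109086   0.21570388] [0.68506225 0.31773717 0.80565246] [0.20455673 0.20694153] [260.66197183 333.11267606]
dark [310 218  10  12  87] [314.27586207 223.29885057] [5.16853462e-01 3.39473416e-04 2.03723619e-01] [0.52527825 0.01397513 0.21466688]
dark [307 232   6   3  11] [309.63636364 233.36363636] [ 0.51575228 -0.01254139  0.17180415] [ 0.51905397 -0.0060872   0.17362447]
blue 45 [[0.601, 0.112, 0.031], [0.668, 0.231, 0.039]] ((0.6453617811203003, 0.18264086544513702), (0.06398565322160721, 0.13493911921977997), 20.944658279418945)
yel 256 [[0.429, -0.308, 0.028], [0.573, -0.199, 0.039]] ((0.5021936297416687, -0.24435551464557648), (0.11105465143918991, 0.13625270128250122), 77.6041488647461)
side red 45 [ 0.64867877 -0.00299505  0.20371434] [0.02944652 0.02586127 0.00898404] [0.20396335 0.20663658] [211.55555556 290.35555556]
dark [328 219  10  11  76] [332.38157895 223.38157895] [0.50444714 0.0112095  0.20123974] [0.51987894 0.02202922 0.21320278]
blue 376 [[0.398, -0.595, 0.028], [0.938, 0.243, 0.041]] ((0.5633037090301514, -0.16125482320785522), (0.5800856947898865, 0.7158117890357971), 32.016143798828125)
yel 125 [[0.429, -0.31, 0.028], [0.555, -0.177, 0.039]] ((0.4991298019886017, -0.245219886302948), (0.12015107274055481, 0.13453073799610138), 76.22270965576172)
```

```bash
python3 -c "
import cv2;print(cv2.imread('pics/scene0z.png').shape,cv2.imread('pics/side0z.png').shape)"
```

```text
(600, 800, 3) (600, 771, 3)
```

View pics/scene0z.png

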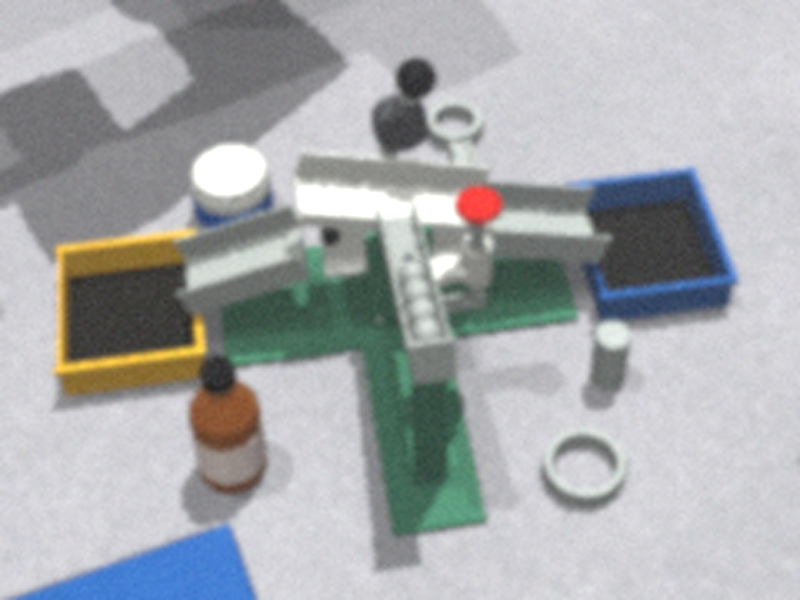

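View pics/side0z.png

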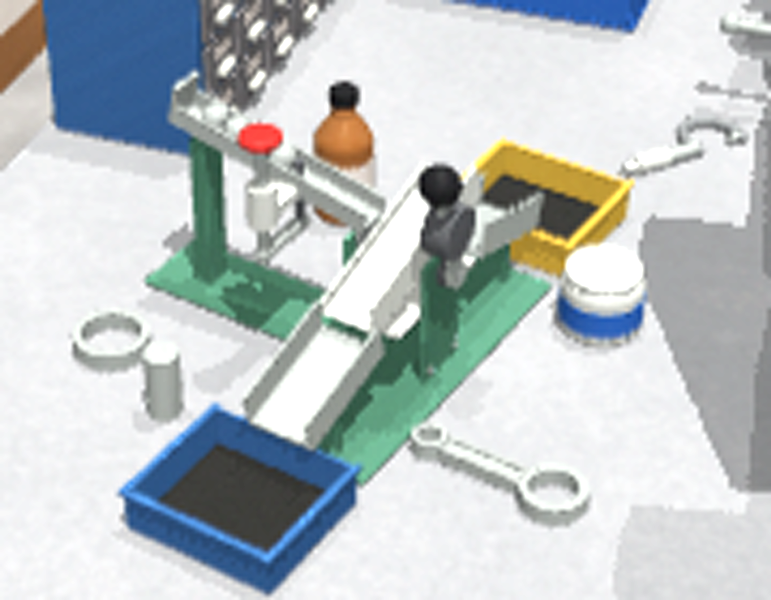

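The gate's low end and knob lean towards the blue tray (stand +y), so the target is the yellow side. I'll triangulate both knobs and fit the stand's pose.

```bash
cat >> h.py <<'E'
def tri(pa,pb):
    A=[];B=[]
    for n,(u,v) in(("scene",pa),("side",pb)):
        m=ctrl.camera_model(n);K=np.array(m["intrinsics"]);E=np.array(m["extrinsics"])
        r=E[:3,:3]@np.array([(u-K[0,2])/K[0,0],-(v-K[1,2])/K[1,1],-1]);r/=np.linalg.norm(r)
        M=np.eye(3)-np.outer(r,r);A.append(M);B.append(M@E[:3,3])
    A=np.vstack(A);B=np.hstack(B);x=np.linalg.lstsq(A,B,rcond=None)[0];return x,np.linalg.norm(A@x-B)
E
python3 - <<'E'
from h import *
from scipy.optimize import least_squares
C={}
for n in("scene","side"):
    p=cv2.imread(f"pics/{n}0.png");d=np.load(f"pics/{n}0.npy");W=pts(n,d)
    hsv=cv2.cvtColor(p,cv2.COLOR_BGR2HSV)
    near=np.linalg.norm(W-[.65,-.003,.204],axis=-1)<.03
    m=near&((hsv[...,0]<8)|(hsv[...,0]>172))&(hsv[...,1]>150)
    C[n,'r']=np.argwhere(m).mean(0)[::-1]; print(n,m.sum(),W[m&(W[...,2]>.2)].mean(0))
    C[n,'k']={'scene':(314.3,223.3),'side':(332.4,223.4)}[n]
    # green base
    g=(hsv[...,0]>60)&(hsv[...,0]<90)&(hsv[...,1]>90)&(W[...,2]<.02)&(abs(W[...,0]-.62)<.2)&(abs(W[...,1]+.03)<.25)
    Q=W[g]; np.save(f"pics/{n}g.npy",Q); print(len(Q),np.percentile(Q,[1,99],axis=0).round(3).tolist(),np.median(Q[:,2]))
R,e=tri(C['scene','r'],C['side','r']);K,e2=tri(C['scene','k'],C['side','k'])
print("red",R,e,"knob",K,e2)
def f(v):
    c,s=np.cos(v[2]),np.sin(v[2]);M=np.array([[c,-s],[s,c]])
    return np.r_[M@[.095,.05]+v[:2]-R[:2],M@[-.047,.028]+v[:2]-K[:2]]
s=least_squares(f,[.56,-.04,-.2]);print(s.x,np.degrees(s.x[2]),s.fun)
x,y,a=s.x;M=np.array([[np.cos(a),-np.sin(a)],[np.sin(a),np.cos(a)]])
for n in("scene","side"):
    Q=(np.load(f"pics/{n}g.npy")[:,:2]-[x,y])@M; print(n,np.percentile(Q,[1,99],axis=0).round(3).tolist())
    for nm,pt in (("red",R),("knob",K)):print(nm,proj(n,pt))
E
```

```text
scene 97 [ 0.65477883 -0.00628314  0.2040448 ]
1083 [[0.499, -0.175, 0.001], [0.771, 0.086, 0.011]] 0.005396478088987022
side 55 [ 0.64878132 -0.00289666  0.2037067 ]
1215 [[0.47, -0.158, 0.0], [0.771, 0.112, 0.018]] 0.005987271510358161
red [ 0.65084758 -0.00530073  0.20040485] 0.001257459561458696 knob [0.50739061 0.0034869  0.19512623] 0.000998321748685088
[ 0.54735483 -0.03389223 -0.21488729] -12.31213475007673 [-1.58408503e-05  9.70393896e-07  1.58408501e-05 -9.70394145e-07]
scene [[-0.036, -0.133], [0.227, 0.134]]
red [333.07676316 260.63405818]
knob [314.08901966 223.12486054]
side [[-0.057, -0.135], [0.224, 0.138]]
red [290.02639196 211.93528222]
knob [332.2081417  223.52681571]
```

The stand fit is consistent: origin (0.547, -0.034), yaw -12.3°. Next I'll work out the shifts for the push.

```bash
cat >> h.py <<'E'
O=np.array([.5474,-.0339]);YAW=-.2149
from scipy.spatial.transform import Rotation as Rn
def shift(sx,sy,z):
    "tool shift to stand point"
    s=ctrl.read_state();R=Rn.from_quat(s["orientation"]).as_matrix()
    c,n=np.cos(YAW),np.sin(YAW);t=np.r_[O+[c*sx-n*sy,n*sx+c*sy],z]
    return (R.T@(t-s["position"])).round(4)
def where():
    s=ctrl.read_state();R=Rn.from_quat(s["orientation"]).as_matrix()
    c,n=np.cos(YAW),np.sin(YAW);d=s["position"][:2]-O
    print("t",round(s["t"],2),"stand",(c*d[0]+n*d[1]).round(4),(-n*d[0]+c*d[1]).round(4),"z",s["position"][2].round(4),"roll needed",np.round(np.arctan2(R[1,0],R[0,0])-YAW,4),"F",np.round(s["contact_force"],1),"gap",round(s["finger_gap"],4))
E
python3 -m creep '[{"jaw":1,"tz":-0.03,"roll":0.18},{"jaw":1,"tz":-0.02,"roll":0.18},{"jaw":1,"roll":0.18},{"jaw":1}]' 20
python3 -c "
from h import *
where();print(shift(-.047,.09,.29))"
```

```text
t 0.1 stand -0.2206 -0.619 z 0.2413 roll needed 0.5407 F [-0.1  0.1  0.1] gap 0.0854
[ 0.5137 -0.5186 -0.0477]schema error: expected keys jaw, tx, ty, tz, roll
```

```bash

python3 -m creep '[{"jaw":1,"tx":0,"ty":0,"tz":-0.03,"roll":0.18},{"jaw":1,"tx":0,"ty":0,"tz":-0.02,"roll":0.18},{"jaw":1,"tx":0,"ty":0,"tz":0,"roll":0.18},{"jaw":1,"tx":0,"ty":0,"tz":0,"roll":0}]' 20
python3 -c "
from h import *
where();print(shift(-.047,.09,.29))"
```

```text
t: 0.6
position: [0.2, -0.592, 0.292]
orientation: [0.994, -0.106, -0.0, -0.0]
contact_force: [-0.4, 0.6, 0.1]
finger_gap: 0.0124
t 0.6 stand -0.2204 -0.6193 z 0.292 roll needed 0.0023 F [-0.4  0.6  0.1] gap 0.0124
[ 0.1751 -0.7089  0.0023]
```

```bash

python3 -m creep '[{"jaw":1,"tx":0.011,"ty":-0.044,"tz":0,"roll":0},{"jaw":1,"tx":0.011,"ty":-0.044,"tz":0,"roll":0},{"jaw":1,"tx":0.011,"ty":-0.044,"tz":0,"roll":0},{"jaw":1,"tx":0.011,"ty":-0.044,"tz":0,"roll":0},{"jaw":1,"tx":0.011,"ty":-0.044,"tz":0,"roll":0},{"jaw":1,"tx":0.011,"ty":-0.044,"tz":0,"roll":0},{"jaw":1,"tx":0.011,"ty":-0.044,"tz":0,"roll":0},{"jaw":1,"tx":0.011,"ty":-0.044,"tz":0,"roll":0},{"jaw":1,"tx":0.011,"ty":-0.044,"tz":0,"roll":0},{"jaw":1,"tx":0.011,"ty":-0.044,"tz":0,"roll":0},{"jaw":1,"tx":0.011,"ty":-0.044,"tz":0,"roll":0},{"jaw":1,"tx":0.011,"ty":-0.044,"tz":0,"roll":0},{"jaw":1,"tx":0.011,"ty":-0.044,"tz":0,"roll":0},{"jaw":1,"tx":0.011,"ty":-0.044,"tz":0,"roll":0},{"jaw":1,"tx":0.011,"ty":-0.044,"tz":0,"roll":0},{"jaw":1,"tx":0.01,"ty":-0.049,"tz":0,"roll":0},{"jaw":1,"tx":0,"ty":0,"tz":0,"roll":0}]'
python3 - <<'E'
from h import *
where();print(shift(-.047,.09,.193))
p,d=ctrl.grab_frame("side");cv2.imwrite("pics/side1.png",cv2.resize(p[130:330,210:450],None,fx=3,fy=3))
E
```

```text
t: 2.72
position: [0.5219, 0.0663, 0.2912]
orientation: [0.995, -0.103, -0.001, -0.0]
contact_force: [-0.9, -0.7, -0.1]
finger_gap: 0.0002
t 2.73 stand -0.0463 0.0924 z 0.2912 roll needed 0.009 F [-0.9 -0.7 -0.1] gap 0.0002
[-0.0005  0.0025  0.0982]
```

View pics/side1.png

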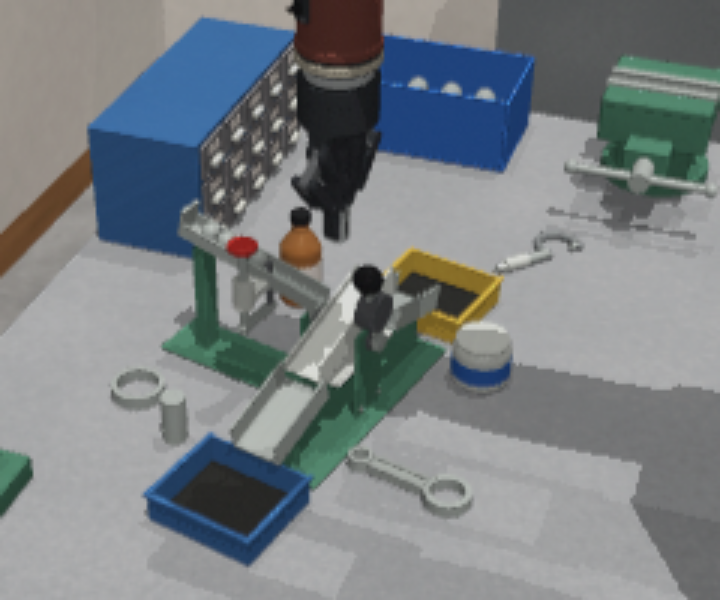

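The closed gripper is above and to the blue side of the black knob, with the path down clear. I'll lower it, then push.

```bash

python3 -m creep '[{"jaw":1,"tx":0,"ty":0,"tz":0.03,"roll":0},{"jaw":1,"tx":0,"ty":0,"tz":0.035,"roll":0},{"jaw":1,"tx":0,"ty":0,"tz":0.032,"roll":0},{"jaw":1,"tx":0,"ty":0.01,"tz":0,"roll":0},{"jaw":1,"tx":0,"ty":0.01,"tz":0,"roll":0},{"jaw":1,"tx":0,"ty":0.01,"tz":0,"roll":0},{"jaw":1,"tx":0,"ty":0.01,"tz":0,"roll":0},{"jaw":1,"tx":0,"ty":0,"tz":0,"roll":0}]'
python3 - <<'E'
from h import *
where()
p,d=ctrl.grab_frame("side");cv2.imwrite("pics/side2.png",cv2.resize(p[130:330,210:450],None,fx=3,fy=3))
E
```

```text
t: 3.78
position: [0.5135, 0.0235, 0.196]
orientation: [0.994, -0.107, 0.001, 0.0]
contact_force: [-0.0, 0.9, 0.4]
finger_gap: -0.0
t 3.77 stand -0.0454 0.0489 z 0.196 roll needed -0.0004 F [-0.   0.9  0.4] gap -0.0
```

View pics/side2.png

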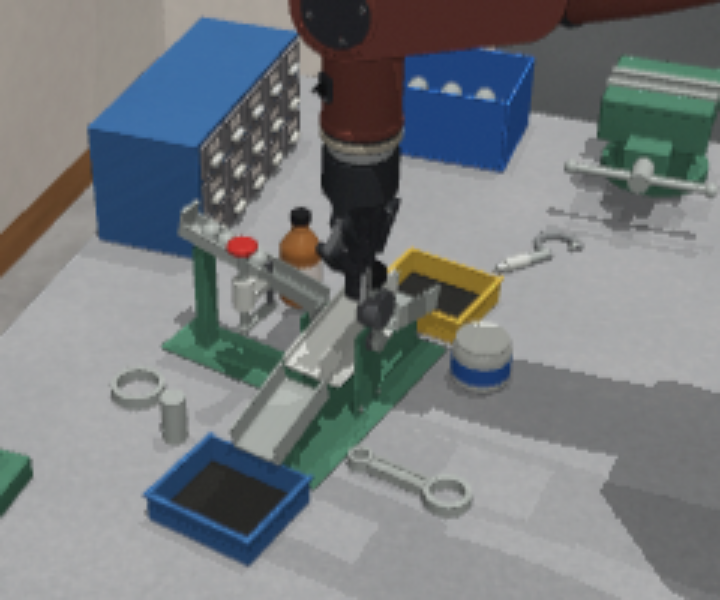

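The finger is touching the knob from the blue side and the lever has begun to move. I'll keep pushing past centre, then back off.

```bash

python3 -m creep '[{"jaw":1,"tx":0,"ty":0.01,"tz":0,"roll":0},{"jaw":1,"tx":0,"ty":0.01,"tz":0,"roll":0},{"jaw":1,"tx":0,"ty":0.01,"tz":0,"roll":0},{"jaw":1,"tx":0,"ty":0.01,"tz":0,"roll":0},{"jaw":1,"tx":0,"ty":0,"tz":0,"roll":0},{"jaw":1,"tx":0,"ty":0,"tz":0,"roll":0},{"jaw":1,"tx":0,"ty":0,"tz":0,"roll":0}]'
python3 - <<'E'
from h import *
where()
p,d=ctrl.grab_frame("side");cv2.imwrite("pics/side3.png",cv2.resize(p[130:330,210:450],None,fx=3,fy=3))
E
```

```text
t: 4.7
position: [0.5048, -0.0145, 0.1953]
orientation: [0.994, -0.107, 0.0, -0.0]
contact_force: [-0.3, 0.7, 0.6]
finger_gap: -0.0001
t 4.7 stand -0.0458 0.0099 z 0.1953 roll needed 0.001 F [-0.3  0.7  0.6] gap -0.0001
```

View pics/side3.png

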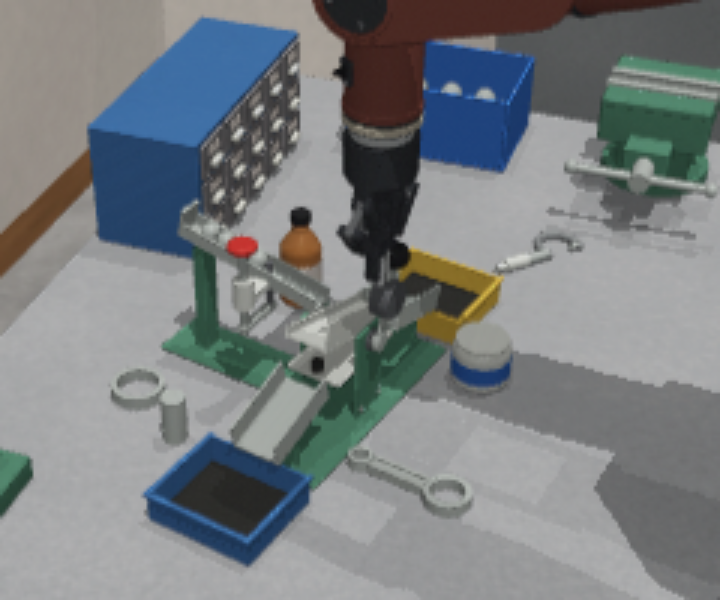

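The gate has tipped to the yellow side; its blue end is up at about (317,330). I'll back off, lift and move above the red knob.

```bash

python3 -m creep '[{"jaw":1,"tx":0,"ty":-0.02,"tz":0,"roll":0},{"jaw":1,"tx":0,"ty":-0.02,"tz":-0.01,"roll":0},{"jaw":1,"tx":0,"ty":0,"tz":-0.03,"roll":0},{"jaw":1,"tx":0,"ty":0,"tz":-0.03,"roll":0},{"jaw":1,"tx":0.035,"ty":0,"tz":0,"roll":0},{"jaw":1,"tx":0.035,"ty":0,"tz":0,"roll":0},{"jaw":1,"tx":0.035,"ty":0,"tz":0,"roll":0},{"jaw":1,"tx":0.035,"ty":0,"tz":0,"roll":0},{"jaw":1,"tx":0,"ty":0,"tz":0,"roll":0},{"jaw":1,"tx":0,"ty":0,"tz":0,"roll":0}]'
python3 - <<'E'
from h import *
where();print(shift(.095,.05,.222))
p,d=ctrl.grab_frame("side");cv2.imwrite("pics/side4.png",cv2.resize(p[130:330,210:450],None,fx=3,fy=3))
p,d=ctrl.grab_frame("scene");cv2.imwrite("pics/scene4.png",cv2.resize(p[170:370,190:430],None,fx=3,fy=3))
E
```

```text
t: 6.0
position: [0.6494, -0.005, 0.2648]
orientation: [0.994, -0.107, -0.001, -0.0]
contact_force: [0.1, 0.4, 0.5]
finger_gap: 0.0002
t 6.0 stand 0.0935 0.05 z 0.2648 roll needed 0.001 F [0.1 0.4 0.5] gap 0.0002
[0.0016 0.     0.0428]
```

View pics/side4.png

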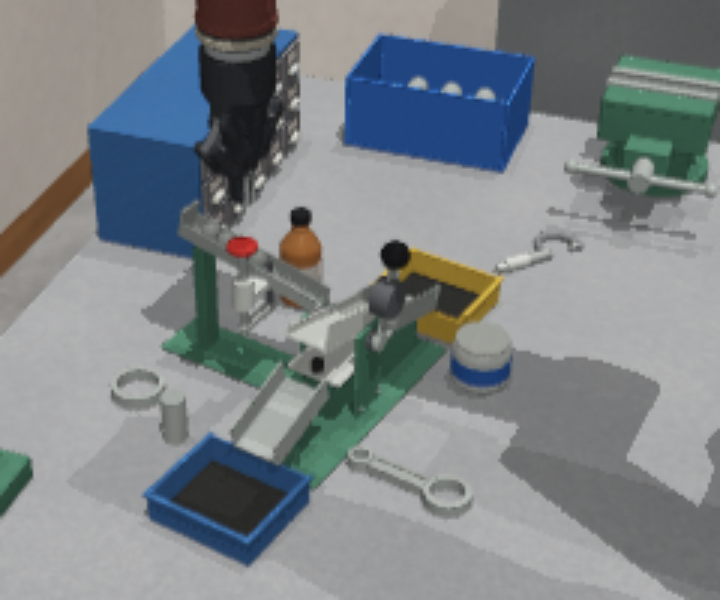

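View pics/scene4.png

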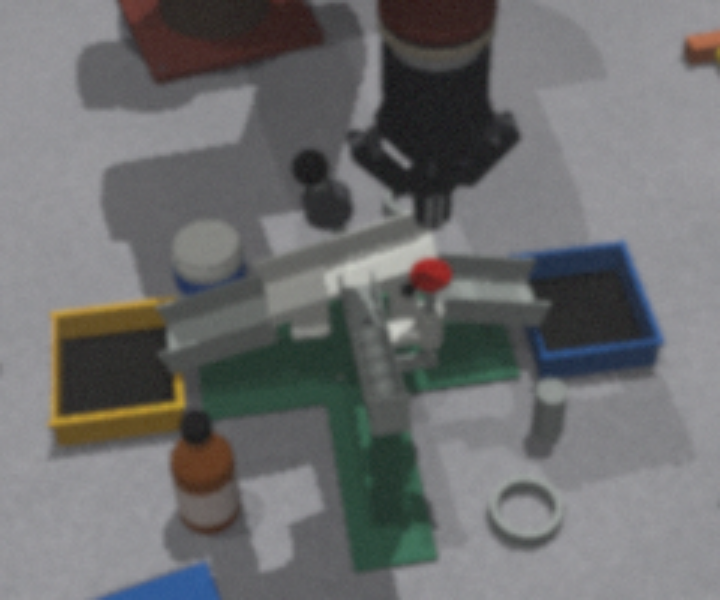

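The gate leans to the yellow side and the finger is over the red knob. I'll go down to find contact.

```bash

python3 -m creep '[{"jaw":1,"tx":0.0015,"ty":0,"tz":0.025,"roll":0},{"jaw":1,"tx":0,"ty":0,"tz":0.018,"roll":0},{"jaw":1,"tx":0,"ty":0,"tz":0.006,"roll":0},{"jaw":1,"tx":0,"ty":0,"tz":0.004,"roll":0},{"jaw":1,"tx":0,"ty":0,"tz":0,"roll":0},{"jaw":1,"tx":0,"ty":0,"tz":0,"roll":0}]'
python3 -c "
from h import *
where()"
```

```text
t: 6.85
position: [0.6519, -0.0057, 0.2133]
orientation: [0.994, -0.107, 0.001, -0.0]
contact_force: [-1.9, 0.8, 2.5]
finger_gap: -0.0005
t 6.85 stand 0.0961 0.0499 z 0.2133 roll needed 0.0008 F [-1.9  0.8  2.5] gap -0.0005
```

Contact came at the expected height. I'll press to about 21 mm of travel and hold.

```bash

python3 -m creep '[{"jaw":1,"tx":0,"ty":0,"tz":0.007,"roll":0},{"jaw":1,"tx":0,"ty":0,"tz":0.007,"roll":0},{"jaw":1,"tx":0,"ty":0,"tz":0.0045,"roll":0},{"jaw":1,"tx":0,"ty":0,"tz":0,"roll":0},{"jaw":1,"tx":0,"ty":0,"tz":0,"roll":0}]'
python3 - <<'E'
from h import *
where()
p,d=ctrl.grab_frame("scene");cv2.imwrite("pics/scene5.png",cv2.resize(p[170:370,190:430],None,fx=3,fy=3))
E
```

```text
t: 7.48
position: [0.6525, -0.0058, 0.1947]
orientation: [0.994, -0.107, 0.001, -0.0]
contact_force: [-0.1, 0.9, 7.4]
finger_gap: 0.0002
t 7.47 stand 0.0966 0.0499 z 0.1947 roll needed 0.0007 F [-0.1  0.9  7.4] gap 0.0002
```

View pics/scene5.png

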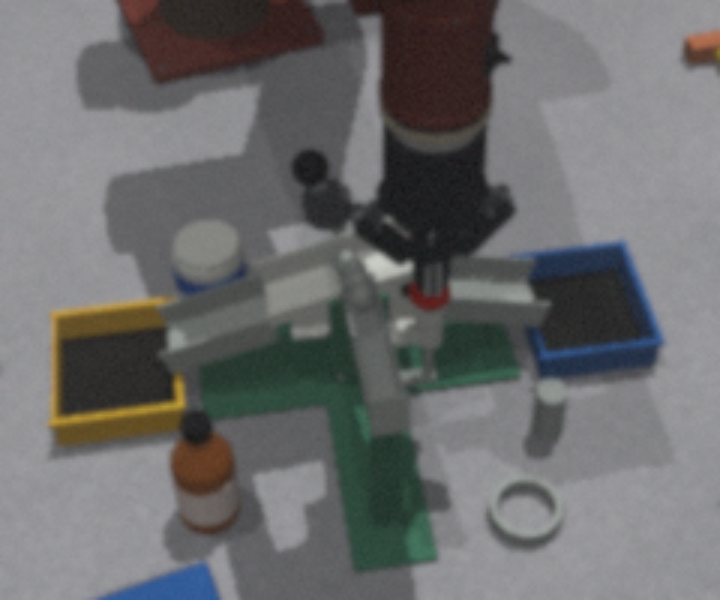

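The balls are rolling, with the queue now at the channel's lower end, about (355,275). I'll hold for 2.5 s.

```bash

python3 -m creep '[{"jaw":1,"tx":0,"ty":0,"tz":0,"roll":0},{"jaw":1,"tx":0,"ty":0,"tz":0,"roll":0},{"jaw":1,"tx":0,"ty":0,"tz":0,"roll":0},{"jaw":1,"tx":0,"ty":0,"tz":0,"roll":0},{"jaw":1,"tx":0,"ty":0,"tz":0,"roll":0},{"jaw":1,"tx":0,"ty":0,"tz":0,"roll":0},{"jaw":1,"tx":0,"ty":0,"tz":0,"roll":0},{"jaw":1,"tx":0,"ty":0,"tz":0,"roll":0},{"jaw":1,"tx":0,"ty":0,"tz":0,"roll":0},{"jaw":1,"tx":0,"ty":0,"tz":0,"roll":0},{"jaw":1,"tx":0,"ty":0,"tz":0,"roll":0},{"jaw":1,"tx":0,"ty":0,"tz":0,"roll":0},{"jaw":1,"tx":0,"ty":0,"tz":0,"roll":0},{"jaw":1,"tx":0,"ty":0,"tz":0,"roll":0},{"jaw":1,"tx":0,"ty":0,"tz":0,"roll":0},{"jaw":1,"tx":0,"ty":0,"tz":0,"roll":0},{"jaw":1,"tx":0,"ty":0,"tz":0,"roll":0},{"jaw":1,"tx":0,"ty":0,"tz":0,"roll":0},{"jaw":1,"tx":0,"ty":0,"tz":0,"roll":0},{"jaw":1,"tx":0,"ty":0,"tz":0,"roll":0}]'
python3 - <<'E'
from h import *
where()
p,d=ctrl.grab_frame("scene");cv2.imwrite("pics/scene6.png",cv2.resize(p[170:370,190:430],None,fx=3,fy=3))
p,d=ctrl.grab_frame("side");cv2.imwrite("pics/side6.png",cv2.resize(p[130:330,210:450],None,fx=3,fy=3))
E
```

```text
t: 10.02
position: [0.6525, -0.0058, 0.1947]
orientation: [0.994, -0.107, 0.001, -0.0]
contact_force: [-0.9, 1.7, 6.6]
finger_gap: 0.0001
t 10.03 stand 0.0967 0.0499 z 0.1947 roll needed 0.0007 F [-0.9  1.7  6.6] gap 0.0001
```

View pics/scene6.png

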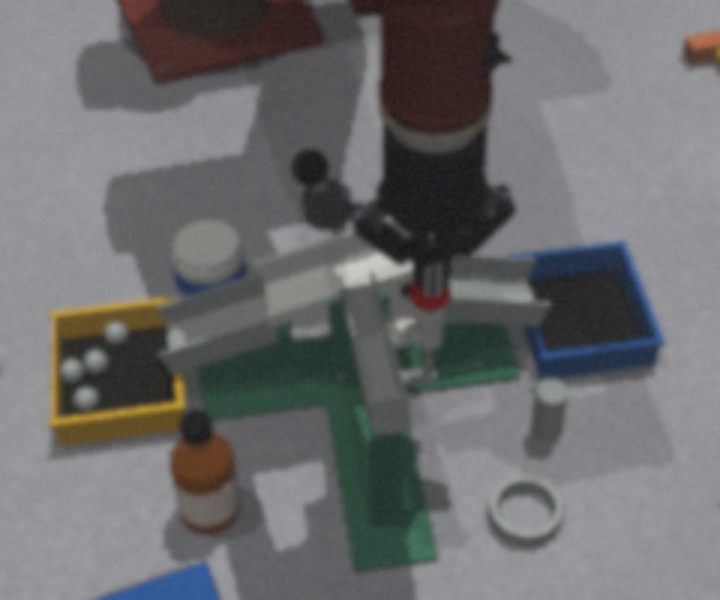

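View pics/side6.png

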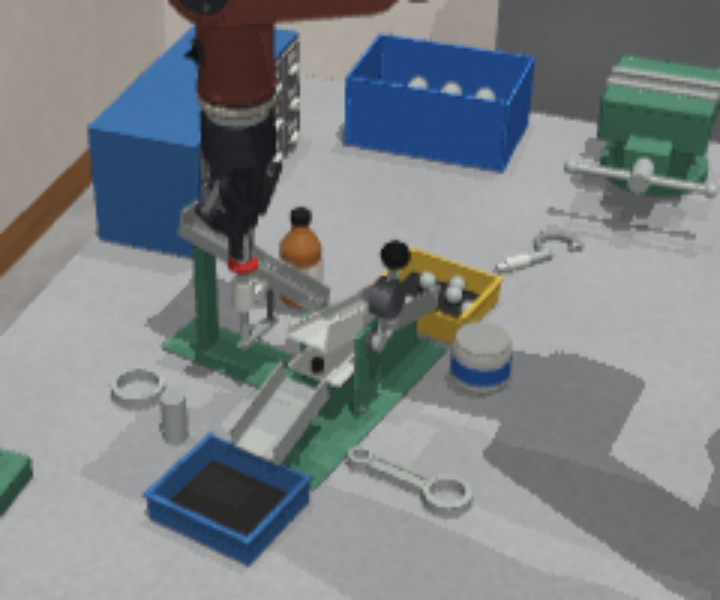

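All four balls are in the yellow tray at about (117,332), (95,360), (72,368) and (85,397), and the channel is empty. I'll release and lift clear.

```bash

python3 -m creep '[{"jaw":1,"tx":0,"ty":0,"tz":-0.012,"roll":0},{"jaw":1,"tx":0,"ty":0,"tz":-0.014,"roll":0},{"jaw":1,"tx":0,"ty":0,"tz":-0.03,"roll":0},{"jaw":1,"tx":0,"ty":0,"tz":-0.04,"roll":0},{"jaw":1,"tx":0,"ty":0,"tz":-0.03,"roll":0},{"jaw":1,"tx":0,"ty":0,"tz":0,"roll":0},{"jaw":1,"tx":0,"ty":0,"tz":0,"roll":0},{"jaw":1,"tx":0,"ty":0,"tz":0,"roll":0},{"jaw":1,"tx":0,"ty":0,"tz":0,"roll":0}]'
python3 - <<'E'
from h import *
where()
p,d=ctrl.grab_frame("scene");cv2.imwrite("pics/scene7.png",cv2.resize(p[170:370,190:430],None,fx=3,fy=3))
W=pts("scene",d);hsv=cv2.cvtColor(p,cv2.COLOR_BGR2HSV)
m=((hsv[...,0]<8)|(hsv[...,0]>172))&(hsv[...,1]>150)&(np.linalg.norm(W-[.652,-.005,.195],axis=-1)<.04)
print("red z",np.median(W[m],axis=0))
p,d=ctrl.grab_frame("side");cv2.imwrite("pics/side7.png",cv2.resize(p[130:330,210:450],None,fx=3,fy=3))
E
```

```text
t: 11.25
position: [0.651, -0.0056, 0.3182]
orientation: [0.994, -0.107, -0.001, -0.0]
contact_force: [-0.0, 0.1, -0.1]
finger_gap: 0.0002
t 11.25 stand 0.0952 0.0497 z 0.3182 roll needed 0.0007 F [-0.   0.1 -0.1] gap 0.0002
red z [ 0.65512047 -0.00684415  0.20395038]
```

View pics/scene7.png

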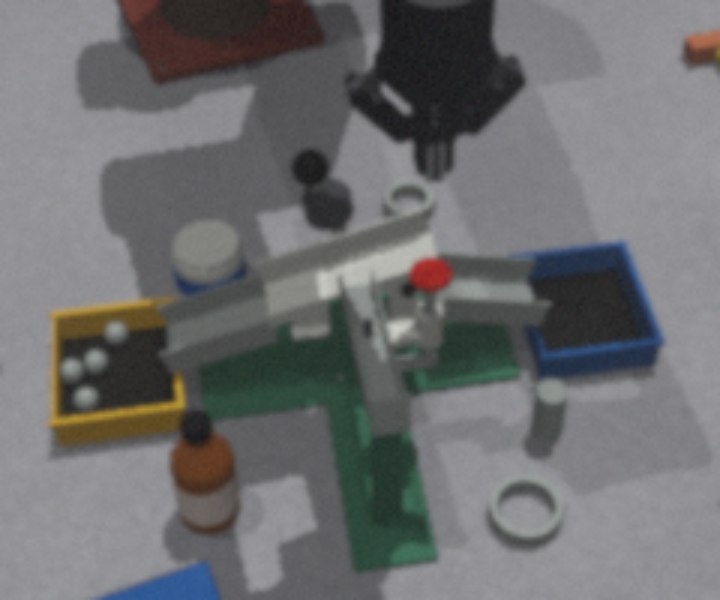

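View pics/side7.png

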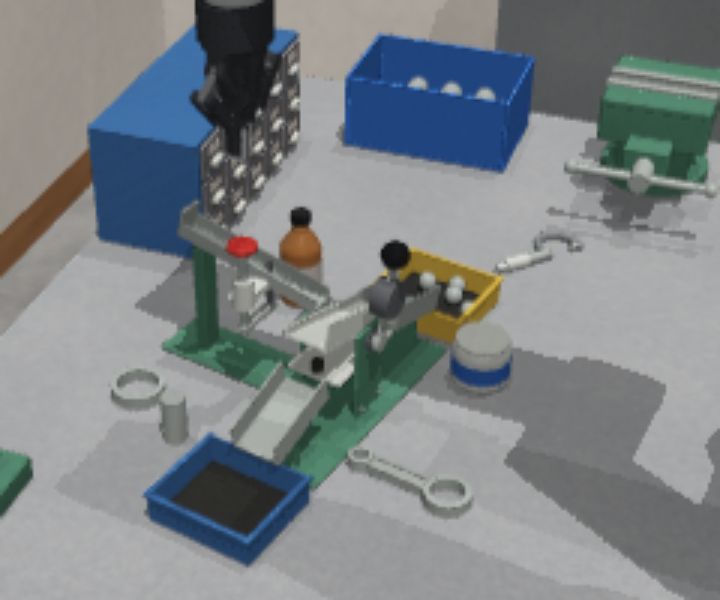

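The red knob is back up (z = 0.204), the four balls lie in the yellow tray, the trays and other items are where they were, and the robot is clear.

```bash
python3 -c "
from cell import ctrl
print(ctrl.hand_in())"
```

```text
the job is handed in; nothing more can be done
None
```

The job is done and handed in at about 11.4 s on the robot's clock. The gate is tipped to the yellow (-y) side and all four balls are in the yellow tray.

- **Gate:** I pushed the knob over from the blue side with the closed fingers. It fell to the yellow stop by itself and stayed there.
- **Release:** I pressed the red knob to about 21 mm of travel at about 7 N and held it for roughly 2.5 s. The balls ran through, and I let the knob spring back up.
- **Last checks:**
  - Both camera views show the feed channel and the blue tray empty.
  - The red knob's top was back at a measured 0.204 m, against 0.205 m when up.
  - By eye, the trays and the other items near the stand had not moved; the hammer was mostly out of the final pictures, but the arm went nowhere near it.
  - The robot was touching nothing, with contact force near 0 N.

No check failed or disagreed.

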